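Zero the coaxial coarse and fine knobs of a dosing pump

ROBOT

A 7-joint arm with a two-finger parallel gripper is mounted at the origin on a cart in front of the work surface, level with it; the furniture and walls round the work are solid. World frame = base frame: x ahead of the robot, y to its left, z up, the work surface at z = 0. Lengths are in m, angles in degrees, forces in N, time in s.
With the tool pointing down it reaches from about 0.425 to 0.875 m from the base axis. Payload 4.7 kg.
Tool frame: the origin (TCP) lies at the very end of the fingers, on their centre line; the grasp point (between the pads) lies 19 mm behind it; z points along the fingers, y is the line along which they close (so a half turn about z gives the same grasp; the last joint's range is limited). The gripper opens to 87 mm and grips with 3 to 60 N. Pads are 19 mm wide; open, the fingers measure 117 mm over their backs; the gripper's body (75 mm by 190 mm) begins 51 mm behind the grasp point.
Start: joints at [-76.484, 18.392, -4.016, 83.108, 1.295, 78.541, -3.26], TCP at [0.143, 0.634, 0.223] pointing down, gripper open.
Joint ranges: [-163.93, 163.93], [-17.29, 119.83], [-79.2, 71.16], [3.27, 140.29], [-89.18, 269.18], [5.43, 117.66], [-154.24, 154.24]. Speed limits (degrees/s): [147.25, 147.25, 180, 180, 180, 180, 180].

INTERFACE

Orientations are given as [roll, pitch, yaw] about the fixed x, y, z axes, in that order (R = Rz(yaw) Ry(pitch) Rx(roll)).
In Python, from cell import telemetry, cams, env gives the robot as it stands.
- The arm moves only by the tool arm_command, never from a script. Its argument "series" is text: rows parted by semicolons, each of 5 numbers parted by spaces: the shift along the tool's x, y, z in mm, then the turn about the tool's z in rad, then the closure in counts, from 0 (fully open) to 255 (shut). A call has 1 to 20 rows; each row shifts and turns the commanded pose from where the row before left it, along the tool's axes as they then stand; what a row does not reach is not made up. A row lasts 1/12 s, in which the tool goes at most 41.7 mm and 7.16 degrees, less where a joint would pass 70% of its speed; a pose out of reach is approached as far as the arm can. A call is refused whole if a number of a shift passes 41.7 or a number of a turn 0.125, either way. A call with a gripper value outside its range is refused whole. The fingers move at their own pace and stop on an object; "squeeze" is the grip in N (left out, the last holds). Time passes only in rows, so rows that do not move let the fingers close. It gives the time, the measured TCP pose, the force, the opening and the grip force at its end, in the units of the state.
- telemetry.get_obs(): the state, without advancing time (a new reading comes with each control period).
- cams.read_camera(name): name is "scene" or "top"; returns the picture (400x640x3 uint8, blue, green, red); there is no depth.
- cams.calibration(name): a dict with "K" (3x3 intrinsics, pixels), "dist" ([k1, k2, p1, p2, k3] as OpenCV has them; the pictures are not rectified), "origin" and "rotation" of the camera in the world. Camera axes: x right, y down, z forward; pixel columns grow to the right and rows downward; lengths in m; the calibration is good to about 2 mm. A picture is of the moment at which its call begins. calibration takes no time and is no camera call.
- env.sign_off(): hands the job in; it is judged then, once.
The state is a dict: "time_s": time; "qpos": joint angles; "joint_velocities": joint speeds; "effort": joint torques, N m; "tool_pos": TCP position; "tool_rot": TCP orientation; "force": force on the tool from outside, world axes, zero at the start; "wrist_torque": the same for the moment, N m; "grip_width": finger opening in m; "grasp_force": force on a finger pad.
Only numpy, scipy, OpenCV 4.12 (cv2) and the standard library are available. Lean on these libraries where they do the work, as an engineer would, in place of code of your own. Each camera call takes 0.05 s, during which the arm holds its last target. There are 200 camera calls.

TASK

Zero the dosing pump's two concentric knobs. First turn the wide black coarse ring (the lower one) clockwise, seen from above, until its orange tab presses firmly on the red stop post, with about 0.35 N m held for half a second and never as much as 0.5 N m, and without turning the silver fine knob on top of it. Then turn only the fine knob until its red pointer lines up with the red index line at the front of the scale, leaving the coarse ring home on its stop, let go, and do not knock over or shift the beakers and vials.

Things in the scene. Friction and masses are not known exactly. Their poses are not given: they have to be found in the camera images.
- unit: Grey dosing-pump control unit fixed to the table, 235 x 190 mm, flat top 34 mm above the table; a blue pump head 66 mm across on its far left corner reaches 70 mm. Origin: on the table under the common upright axis of both knobs. x points from its front edge (80 mm before the axis) to its back, y to its left. A red index line on the white scale plate lies on the -x (front) side of the axis.
- coarse_grip (a point): Point on the axis of the coarse ring, 67 mm above the table. The ring is round, black, ribbed, 56 mm in diameter, from 37 to 74 mm above the table, its axis through the unit's origin; drag when turned about 0.06 N m. Grip it across the diameter with the fingertips at least 46 mm above the table, so that they pass over tab and post. It stays where it is left.
- tab_face (a point): Centre of the leading face of the orange tab on the coarse ring, 42 mm from the axis, 40 mm above the table; the tab's top is at 43 mm. It turns with the ring. The ring starts 0.6 to 1.3 rad short of the stop and turns clockwise seen from above to reach it; there this point meets point stop_face, on the unit's +y side.
- stop_face (a point): Face of the red stop post that the tab meets, 42 mm from the axis, 40 mm above the table (post top 45 mm); at rest at unit x = 0, y = 0.042. The post is sprung: it gives way round the axis, along the unit's +x, by 3.5 mm per N m of torque on the ring, and springs back. Pressed firmly: 0.2 to 0.5 N m (0.7 to 1.8 mm of give); 0.55 N m (1.9 mm) strains it.
- fine (a joint): Angle of the fine knob in rad: 0 when its red pointer stands at the index line (unit's -x side), positive clockwise seen from above; it starts at 0.6 to 1.3, so it must be turned counter-clockwise back to 0. Drag about 0.02 N m; it stays where it is left.
- fine_grip (a point): Point on the axis of the fine knob, 89 mm above the table, half-way up the knob. The knob is round, silver, ribbed, 24 mm in diameter, from 75 to 102 mm above the table, on the same axis as the ring and just above the ring's top (74 mm): fingertips that reach below 75 mm there rub on the ring.
- fine_pointer (a point): Outer end of the fine knob's red pointer, on the knob's top rim: 12 mm from the axis, 102 mm above the table.
- beaker_band: Bystander: clear beaker with a yellow patch, upside down, 70 mm across, 79 mm tall, standing loose on the table. Origin: centre of its underside.
- vial_blue: Bystander: white vial with a blue cap, 26 mm across, 60 mm tall, standing loose on the table. Origin: centre of its underside.
- beaker_clear: Bystander: plain clear beaker standing upside down, 70 mm across, 79 mm tall, loose on the table. Origin: centre of its underside.
- beaker_down: Bystander: beaker standing upside down, 70 mm across, 86 mm tall, loose. Origin: centre of its underside.
- vial_black: Bystander: white vial with a black cap, 26 mm across, 60 mm tall, loose. Origin: centre of its underside.

How it is judged:
By the outcome, as a careful person would: the job done as asked, in the order asked, and still so for the second after the job is handed in, with the robot touching nothing.
It also fails if it takes over 58 s, if anything falls off the work surface, if the arm or the gripper's body presses on something with over 40 N, if the wrist force passes 120 N, or if a joint passes its speed limit or range.

## Working session

There is one attempt and no reset: what is moved stays moved. The work goes in short steps, Python scripts to look and compute and a tool call to move; the robot and the scene stay as the last step left them, time stands still between calls to the robot, and variables do not carry over. Pictures are saved under pics/ and viewed, at most 10 in all, crops included, and the job is handed in when it is done.

Besides the shell and the picture viewer there is one more tool, called after "Call:" as a command line: name --argument value ..., lists and objects as JSON in quotes. arm_command: Moves the arm, as the interface text tells. Its arguments: {"type":"object","properties":{"series":{"type":"string"},"squeeze":{"type":"number"}},"required":["series"]}

```bash
ls; mkdir -p pics
python3 - <<'E'
from cell import telemetry, cams
import cv2
print(telemetry.get_obs())
for n in("scene","top"):
    cv2.imwrite(f"pics/{n}0.png",cams.read_camera(n)); print(n,cams.calibration(n))
E
```

```text
pics
{'time_s': 0.0, 'qpos': array([-76.4844619 ,  18.43900745,  -4.01634273,  83.17665232,
         1.29644088,  78.54089566,  -3.25909902]), 'joint_velocities': array([-0.03738818, -0.13439435, -0.01536267, -0.00439023, -0.04629239,
        0.08552122,  0.00845765]), 'effort': array([-1.43401758e-04, -4.91282666e+01, -4.03844006e-01, -3.12533891e+01,
       -6.38409262e-02,  4.37037076e-02,  1.85205245e-04]), 'tool_pos': array([0.14291021, 0.63351151, 0.2214469 ]), 'tool_rot': array([-1.79888775e+02,  7.01278732e-03,  1.67296216e+02]), 'force': array([ 0.02577503, -0.2201365 , -0.38869656]), 'wrist_torque': array([-0.03929698,  0.02161421, -0.00262508]), 'grasp_force': 0.0, 'grip_width': 0.08680314468455366}
scene {'K': array([[402.89675723,   0.        , 316.85861218],
       [  0.        , 402.89675723, 199.00764474],
       [  0.        ,   0.        ,   1.        ]]), 'dist': array([0.0023901, 0.       , 0.       , 0.       , 0.       ]), 'origin': array([-0.14158359,  0.64250352,  0.56899376]), 'rotation': array([-115.28664324,   -1.24968215, -130.72503815])}
top {'K': array([[402.68347391,   0.        , 316.43696008],
       [  0.        , 402.68347391, 205.22845234],
       [  0.        ,   0.        ,   1.        ]]), 'dist': array([0.02406718, 0.        , 0.        , 0.        , 0.        ]), 'origin': array([0.30837439, 0.00319451, 1.43095521]), 'rotation': array([-168.61839764,   -0.83420237,  -90.95367203])}
```

View pics/scene0.png

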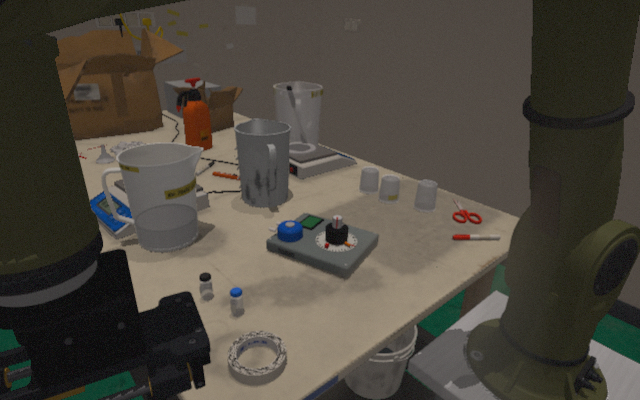

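View pics/top0.png

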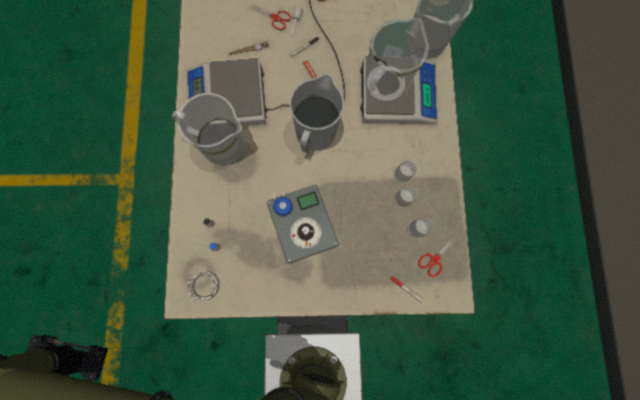

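The scene picture shows the unit with its knobs near (337,235). In the top view they are near (306,233), with the vials to the left at about (208,222) and (214,246) and the beakers to the right near x≈405-420. Next I'll crop and zoom.

```bash
cat > h.py <<'E'
import numpy as np, cv2
from cell import telemetry, cams
from scipy.spatial.transform import Rotation as R
C={n:cams.calibration(n) for n in("scene","top")}
def cast(n,uv,z):
    c=C[n]; p=cv2.undistortPoints(np.float64(uv).reshape(-1,1,2),c["K"],np.array(c["dist"])).reshape(-1,2)
    d=R.from_euler("xyz",c["rotation"],degrees=True).apply(np.c_[p,np.ones(len(p))])
    o=np.array(c["origin"]); return (o+d*((z-o[2])/d[:,2])[:,None])
def proj(n,P):
    c=C[n]; r=R.from_euler("xyz",c["rotation"],degrees=True).inv()
    P=r.apply(np.atleast_2d(P)-np.array(c["origin"]))
    return cv2.projectPoints(P,np.zeros(3),np.zeros(3),c["K"],np.array(c["dist"]))[0].reshape(-1,2)
def crop(im,x,y,w,h,s): return cv2.resize(im[y:y+h,x:x+w],None,fx=s,fy=s,interpolation=cv2.INTER_CUBIC)
E
python3 - <<'E'
from h import *
a=cv2.imread("pics/scene0.png");b=cv2.imread("pics/top0.png")
A=crop(a,262,200,120,75,6);B=crop(b,262,180,80,85,7)
cv2.imwrite("pics/c1.png",cv2.convertScaleAbs(A,alpha=1.5));cv2.imwrite("pics/c2.png",cv2.convertScaleAbs(B,alpha=1.5))
E
```

```text
(no output)
```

View pics/c1.png

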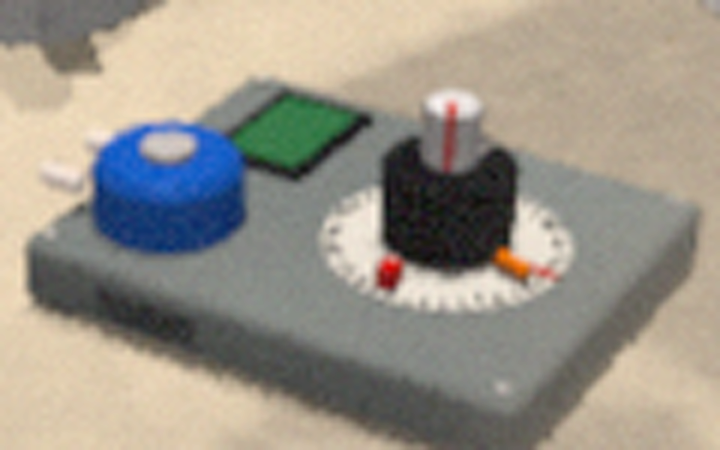

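View pics/c2.png

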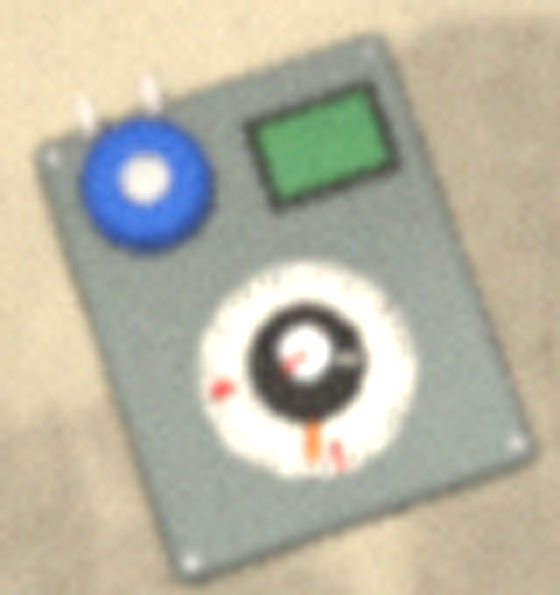

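The scene crop shows the red stop post at crop (389,272), the orange tab at (512,263), the index line at (543,272), and a red pointer stripe on the knob. In the top crop, the tab is at (313,440), the index line at (338,455), the post at (221,388), and the pointer at (293,362). Corner screws are visible at (52,157), (370,48), (517,442) and (190,563).

```bash
cat >> h.py <<'E'
def masks(im):
    h=cv2.cvtColor(im,cv2.COLOR_BGR2HSV).astype(int); H,S,V=h[...,0],h[...,1],h[...,2]
    return dict(red=((H<6)|(H>172))&(S>110)&(V>60), orange=(H>=6)&(H<18)&(S>140)&(V>70), black=(V<60)&(S<120))
def blobs(m,x,y,w,h,mn=3):
    k=np.zeros(m.shape,np.uint8);k[y:y+h,x:x+w]=m[y:y+h,x:x+w]
    n,_,s,c=cv2.connectedComponentsWithStats(k,connectivity=8)
    return [(s[i,4],c[i].round(2)) for i in range(1,n) if s[i,4]>=mn]
E
python3 - <<'E'
from h import *
np.set_printoptions(precision=4,suppress=True)
b=cv2.imread("pics/top0.png"); a=cv2.imread("pics/scene0.png")
f=lambda p,s,x,y:(np.float64(p)+.5)/s-.5+np.array([x,y])
s=cast("top",f([(52,157),(370,48),(517,442),(190,563)],7,262,180),.034); print("screws",s)
v1=s[1]-s[2];v2=s[0]-s[3];v3=s[0]-s[1];v4=s[3]-s[2]
print([np.degrees(np.arctan2(v[1],v[0])) for v in(v1,v2)],[np.degrees(np.arctan2(v[1],v[0]))-90 for v in(v3,v4)],[np.linalg.norm(v) for v in(v1,v2,v3,v4)])
print("disc,ring,knob (top)",cast("top",f([(307,368)],7,262,180),.036),cast("top",f([(308,361)],7,262,180),.074),cast("top",f([(305,350)],7,262,180),.102))
print("knob top scene",cast("scene",f([(453,104)],6,262,200),.102), "ring bottom edges",)
print("disc scene",cast("scene",f([(447,243)],6,262,200),.036))
for n,im in(("top",b),("scene",a)):
    x,y,w,h=(285,212,45,45) if n=="top" else (310,205,60,50)
    for k,m in masks(im).items(): print(n,k,[(q,c,cast(n,c,.04)[0]) for q,c in blobs(m,x,y,w,h)])
E
```

```text
screws [[ 0.6032  0.1458  0.034 ]
 [ 0.6578 -0.0158  0.034 ]
 [ 0.4555 -0.0856  0.034 ]
 [ 0.3984  0.0767  0.034 ]]
[np.float64(19.036768347953803), np.float64(18.63671281456511)] [np.float64(18.68482267129491), np.float64(19.361493579042858)] [np.float64(0.21408267176592688), np.float64(0.21611091385936768), np.float64(0.17056846203145673), np.float64(0.1720769437465266)]
disc,ring,knob (top) [[0.4937 0.0182 0.036 ]] [[0.492  0.0172 0.074 ]] [[0.4935 0.0183 0.102 ]]
knob top scene [[0.491  0.0181 0.102 ]] ring bottom edges
disc scene [[0.4897 0.0189 0.036 ]]
top red [(np.int32(3), array([293.33, 235.33]), array([0.4827, 0.0602, 0.04  ]))]
top orange [(np.int32(4), array([306. , 242.5]), array([0.4571, 0.0166, 0.04  ]))]
top black [(np.int32(72), array([304.25, 233.67]), array([0.4879, 0.0223, 0.04  ])), (np.int32(7), array([309.43, 226.57]), array([0.5125, 0.004 , 0.04  ]))]
scene red [(np.int32(11), array([336.36, 223.  ]), array([ 0.5503, -0.0388,  0.04  ])), (np.int32(18), array([326.5, 245. ]), array([0.4827, 0.0583, 0.04  ]))]
scene orange [(np.int32(18), array([346.39, 243.22]), array([0.4578, 0.0138, 0.04  ]))]
scene black [(np.int32(39), array([316.62, 224.08]), array([0.5793, 0.0076, 0.04  ])), (np.int32(375), array([336.14, 234.23]), array([0.5063, 0.0034, 0.04  ]))]
```

Call:
arm_command --series "-10 -9 0 0 0;-20 -18 0 0 0;-27 -24 0 0 0;-27 -24 0 0 0;-27 -24 0 0 0;-27 -24 0 0 0;-27 -24 0 0 0;-27 -24 0 0 0;-27 -24 0 0 0;-27 -24 0 0 0;-23 -27 0 0 0;-21 -29 0 0 0;-21 -29 0 0 0;-21 -29 0 0 0;-21 -29 0 0 0;-21 -29 0 0 0;-21 -29 0 0 0;-21 -29 0 0 0;-21 -29 0 0 0;-21 -29 0 0 0"

```text
time_s: 1.77
tool_pos: [0.4779, 0.0361, 0.2224]
tool_rot: [179.9, -0.0, 167.3]
force: [0.8, -0.0, -0.6]
grip_width: 0.0867
grasp_force: 0.0
```

Call:
arm_command --series "-12 -10 0 0 0;0 0 0 -0.1 0;0 0 0 -0.12 0;0 0 0 -0.12 0;0 0 0 -0.12 0;0 0 0 -0.1 0;0 0 0 0 0;0 0 0 0 0"

```text
time_s: 2.43
tool_pos: [0.4872, 0.0257, 0.2224]
tool_rot: [180.0, -0.0, -160.8]
force: [0.3, 0.3, -0.0]
grip_width: 0.0873
grasp_force: 0.0
```

```bash
cat > st.py <<'E'
from h import *
np.set_printoptions(precision=4,suppress=True)
o=telemetry.get_obs(); A=np.array([0.492,0.018])
r=R.from_euler("xyz",o["tool_rot"],degrees=True); p=np.array(o["tool_pos"])
print("t",o["time_s"],"pos",p,"rot",o["tool_rot"],"F",o["force"],"T",o["wrist_torque"],"q",o["qpos"].round(1),o["grip_width"],o["grasp_force"])
print("to axis tool mm",1e3*r.inv().apply(np.r_[A,p[2]]-p), "tool y angle",np.degrees(np.arctan2(*r.as_matrix()[[1,0],1])))
E
python3 st.py
```

```text
t 2.4333 pos [0.4872 0.0257 0.2224] rot [ 179.9639   -0.0138 -160.8255] F [ 0.286   0.2688 -0.0065] T [ 0.0236  0.0281 -0.0013] q [-39.6  -2.8  32.8 106.5   1.5  75.9 101.9] 0.08726206776703624 0.0
to axis tool mm [-1.9653 -8.8791 -0.0061] tool y angle 109.17449145359396
```

Call:
arm_command --series "-2 -9 0 0 0;0 0 25 0 0;0 0 30 0 0;0 0 30 0 0;0 0 25 0 0;0 0 15 0 0;0 0 15 0 0;0 0 15 0 0;0 0 10 0 0;0 0 6 0 0;0 0 0 0 0;0 0 0 0 0;0 0 0 0 0"

```text
time_s: 3.52
tool_pos: [0.4934, 0.0185, 0.0524]
tool_rot: [-180.0, 0.1, -160.6]
force: [-0.3, 0.1, 0.3]
grip_width: 0.0871
grasp_force: 0.0
```

```bash
python3 st.py
python3 - <<'E'
from h import *
a=cams.read_camera("scene"); cv2.imwrite("pics/s1.png",a)
cv2.imwrite("pics/c3.png",cv2.convertScaleAbs(crop(a,277,175,120,90,6),alpha=1.5))
E
```

```text
t 3.5167 pos [0.4934 0.0185 0.0524] rot [-179.9909    0.0863 -160.6467] F [-0.2754  0.0676  0.2784] T [ 0.0391  0.0343 -0.0626] q [-37.    9.3  34.2 117.   -6.4  55.4 109.9] 0.08706387152925299 0.0
to axis tool mm [ 1.501   0.0333 -0.0023] tool y angle 109.35331374479692
```

View pics/c3.png

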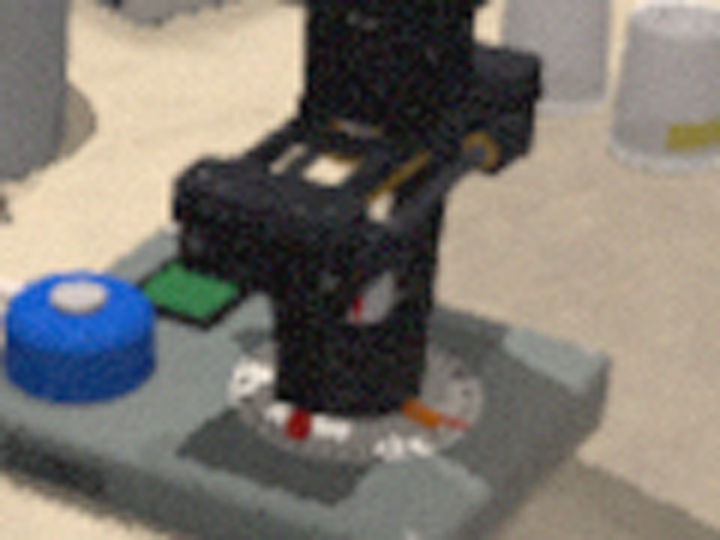

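The fingers straddle the ring. The tab (crop 422,410) and post (298,425) lie below the fingertips. I'll close on the ring.

Call:
arm_command --series "0 0 2 0 60;0 0 0 0 80;0 0 0 0 90;0 0 0 0 100;0 0 0 0 110;0 0 0 0 120;0 0 0 0 120;0 0 0 0 120" --squeeze 28

```text
time_s: 4.23
tool_pos: [0.4928, 0.0183, 0.0497]
tool_rot: [-180.0, 0.0, -160.6]
force: [0.1, -0.5, 0.7]
grip_width: 0.0552
grasp_force: 28.0
```

```bash
python3 st.py
```

```text
t 4.2333 pos [0.4928 0.0183 0.0497] rot [-179.9892    0.0153 -160.6326] F [ 0.08   -0.5108  0.6663] T [-0.0972  0.0619  0.0095] q [-36.9   9.5  34.2 117.2  -6.5  55.1 110. ] 0.05517113782134348 27.99634498078376
to axis tool mm [ 0.8865 -0.0554 -0.0002] tool y angle 109.36737546665886
```

Call:
arm_command --series "0 0 0 0.03 120;0 0 0 0.06 120;0 0 0 0.08 120;0 0 0 0.08 120;0 0 0 0.08 120;0 0 0 0.08 120;0 0 0 0.08 120;0 0 0 0.08 120;0 0 0 0.08 120;0 0 0 0.08 120;0 0 0 0.08 120;0 0 0 0.06 120;0 0 0 0.03 120;0 0 0 0 120;0 0 0 0 120"

```text
time_s: 5.48
tool_pos: [0.4929, 0.0184, 0.0497]
tool_rot: [180.0, 0.0, 147.9]
force: [0.2, -0.2, 1.6]
grip_width: 0.055
grasp_force: 28.0
```

```bash
python3 st.py
cat > vis.py <<'E'
from h import *
import sys
a=cams.read_camera("scene"); cv2.imwrite(f"pics/{sys.argv[1]}.png",a)
A=np.array([.492,.018])
for k in("red","orange"):
    for q,c in blobs(masks(a)[k],310,205,60,60,2):
        P=cast("scene",c,.04)[0,:2]-A; print(k,q,c,P,np.degrees(np.arctan2(P[1],P[0])))
E
python3 vis.py s2
```

```text
t 5.4833 pos [0.4929 0.0184 0.0497] rot [179.993    0.0274 147.8614] F [ 0.2467 -0.1892  1.6218] T [-0.2941 -0.1181 -0.0274] q [-42.2  10.1  40.1 117.3  -7.9  55.2  59.8] 0.0549767176837889 27.996738329529762
to axis tool mm [ 0.5366 -0.795  -0.0004] tool y angle 57.861402106528494
red 4 [337.  219.5] [ 0.07194932 -0.07207144] -45.048583347762644
red 5 [336. 225.] [ 0.05064471 -0.04825964] -43.6185860154242
red 19 [326.42 244.89] [-0.00879727  0.04010762] 102.37143497871617
red 2 [352.5 245. ] [-0.04978423 -0.01021759] -168.40181994793934
orange 16 [335.06 245.31] [-0.0236686   0.02468667] 133.79388233346586
```

Call:
arm_command --series "0 0 0 0.04 120;0 0 0 0.06 120;0 0 0 0.06 120;0 0 0 0.06 120;0 0 0 0.04 120;0 0 0 0.02 120;0 0 0 0 120;0 0 0 0 120"

```text
time_s: 6.2
tool_pos: [0.4929, 0.0184, 0.0497]
tool_rot: [180.0, 0.0, 131.8]
force: [1.2, -1.3, 1.2]
grip_width: 0.0556
grasp_force: 28.0
```

```bash
cat > tq.py <<'E'
from h import *
import sys
T=[];E=[]
for i in range(int(sys.argv[1])):
    cams.read_camera("scene"); o=telemetry.get_obs(); T.append(o["wrist_torque"][2]); E.append(o["effort"][6])
print("Tz",np.round(T,3),"eff7",np.round(E,3),"yaw",o["tool_rot"][2],"F",o["force"].round(1),"t",o["time_s"])
E
python3 tq.py 4; python3 vis.py s3
```

```text
Tz [0.006 0.056 0.076 0.024] eff7 [-0.024 -0.019 -0.02  -0.023] yaw 131.79623245303148 F [-0.1 -1.3  1.2] t 6.4
red 3 [337. 219.] [ 0.0740997  -0.07409894] -44.99970481910486
red 6 [336.  224.5] [ 0.05269045 -0.05017984] -43.60193732574068
red 17 [326.24 244.82] [-0.00827376  0.04023749] 101.61938552011007
orange 19 [330.47 244.63] [-0.01419192  0.03142933] 114.30155736281665
```

Call:
arm_command --series "0 0 0 0.01 120;0 0 0 0.01 120;0 0 0 0 120;0 0 0 0 120"

```text
time_s: 6.78
tool_pos: [0.4929, 0.0184, 0.0497]
tool_rot: [180.0, 0.0, 130.6]
force: [0.6, -2.5, 1.7]
grip_width: 0.0554
grasp_force: 28.0
```

```bash
python3 tq.py 2
```

```text
Tz [ 0.024 -0.011] eff7 [-0.044 -0.04 ] yaw 130.6204495736121 F [ 0.8 -1.5  2.3] t 6.8833
```

Call:
arm_command --series "0 0 0 0.01 120;0 0 0 0.01 120;0 0 0 0.01 120;0 0 0 0 120;0 0 0 0 120"

```text
time_s: 7.3
tool_pos: [0.4928, 0.0185, 0.0496]
tool_rot: [180.0, 0.0, 128.9]
force: [1.6, -2.8, 3.1]
grip_width: 0.0557
grasp_force: 28.0
```

```bash
python3 tq.py 2
```

```text
Tz [0.141 0.201] eff7 [-0.156 -0.152] yaw 128.91609077204458 F [ 0.8 -3.1  3.6] t 7.4
```

Call:
arm_command --series "0 0 0 0.006 120;0 0 0 0.006 120;0 0 0 0.003 120;0 0 0 0 120"

```text
time_s: 7.73
tool_pos: [0.4928, 0.0185, 0.0496]
tool_rot: [180.0, 0.0, 128.0]
force: [1.5, -2.8, 2.8]
grip_width: 0.0556
grasp_force: 28.0
```

```bash
python3 tq.py 3
```

```text
Tz [0.242 0.31  0.306] eff7 [-0.321 -0.311 -0.308] yaw 128.05374487406576 F [ 2.4 -2.2  3.9] t 7.8833
```

Call:
arm_command --series "0 0 0 0.004 120;0 0 0 0.003 120;0 0 0 0 120;0 0 0 0 120;0 0 0 0 120"

```text
time_s: 8.3
tool_pos: [0.4928, 0.0185, 0.0496]
tool_rot: [180.0, 0.0, 127.6]
force: [2.9, -3.0, 3.4]
grip_width: 0.0552
grasp_force: 28.0
```

```bash
python3 tq.py 8; python3 vis.py s4
```

```text
Tz [0.39  0.381 0.406 0.32  0.371 0.395 0.386 0.356] eff7 [-0.38  -0.381 -0.381 -0.381 -0.381 -0.381 -0.381 -0.382] yaw 127.64413218634084 F [ 1.7 -2.9  3.9] t 8.7
red 10 [336.4 222.5] [ 0.06028513 -0.05881274] -44.2916946983509
red 14 [326.   244.43] [-0.00653882  0.03948075] 99.40398403130402
red 2 [352.5 245. ] [-0.04978423 -0.01021759] -168.40181994793934
orange 23 [329.39 244.61] [-0.01244174  0.03346366] 110.39505939029681
```

Call:
arm_command --series "0 0 0 0 120;0 0 0 0 120;0 0 0 0 120;0 0 0 0 120;0 0 0 -0.005 120;0 0 0 -0.005 120;0 0 0 -0.005 120;0 0 0 -0.005 120;0 0 0 0 120;0 0 0 0 120"

```text
time_s: 9.58
tool_pos: [0.4928, 0.0185, 0.0496]
tool_rot: [180.0, 0.0, 128.8]
force: [1.5, -3.3, 2.8]
grip_width: 0.0554
grasp_force: 28.0
```

```bash
python3 tq.py 3
```

```text
Tz [0.251 0.183 0.162] eff7 [-0.171 -0.172 -0.172] yaw 128.78250925454637 F [ 2.2 -3.8  3.6] t 9.7333
```

Call:
arm_command --series "0 0 0 -0.004 120;0 0 0 -0.004 120;0 0 0 -0.002 120;0 0 0 0 120;0 0 0 0 120"

```text
time_s: 10.15
tool_pos: [0.4928, 0.0186, 0.0496]
tool_rot: [180.0, 0.0, 129.4]
force: [2.7, -4.5, 4.6]
grip_width: 0.0558
grasp_force: 28.0
```

```bash
python3 tq.py 2; python3 vis.py s5
```

```text
Tz [0.096 0.049] eff7 [-0.067 -0.068] yaw 129.35703473246622 F [ 2.4 -3.3  4.7] t 10.25
red 3 [337. 219.] [ 0.0740997  -0.07409894] -44.99970481910486
red 5 [336. 225.] [ 0.05064471 -0.04825964] -43.6185860154242
red 16 [326.12 244.56] [-0.00717998  0.03965562] 100.26269591137859
red 2 [352.5 245. ] [-0.04978423 -0.01021759] -168.40181994793934
orange 22 [329.86 244.73] [-0.01358922  0.03293066] 112.42406291222423
```

Call:
arm_command --series "0 0 0 0 100;0 0 0 0 80;0 0 0 0 40;0 0 0 0 0;0 0 0 0 0;0 0 0 0 0;0 0 -10 0 0;0 0 -12 0 0;0 0 -8 0 0;0 0 0 0 0"

```text
time_s: 11.13
tool_pos: [0.4946, 0.0188, 0.0822]
tool_rot: [179.7, 0.1, 129.4]
force: [0.8, -0.9, 0.8]
grip_width: 0.0867
grasp_force: 0.0
```

```bash
python3 st.py; python3 vis.py s6
python3 - <<'E'
from h import *
a=cv2.imread("pics/s6.png")
cv2.imwrite("pics/c4.png",cv2.convertScaleAbs(crop(a,297,195,80,65,9),alpha=1.5))
# pointer from start pictures: redness-weighted
for n,box in(("top",(300,225,12,12)),("scene",(328,211,18,20))):
    im=cv2.imread(f"pics/{n}0.png").astype(float); x,y,w,h=box; c=im[y:y+h,x:x+w]
    red=np.clip(c[...,2]-np.maximum(c[...,0],c[...,1])-15,0,None); print(n,box); print(red.astype(int))
np.set_printoptions(precision=2,suppress=True)
K=[]
for th in(0.6,0.9,1.0,1.1,1.2,1.3,0):
    g=np.radians(198.9)-th; A=np.array([.492,.018]); d=np.array([np.cos(g),np.sin(g)])
    P=[np.r_[A+.012*d,.102],np.r_[A,.102],np.r_[A+.012*d,.078]]
    print(th,proj("top",P[:2]).ravel(),proj("scene",P).ravel())
E
```

```text
t 11.1333 pos [0.4946 0.0188 0.0822] rot [179.7425   0.0787 129.3603] F [ 0.8354 -0.8739  0.7672] T [-0.0437 -0.0653  0.0235] q [-45.4   7.2  42.9 115.8  -5.8  58.8  39.6] 0.08666976200735137 0.0
to axis tool mm [ 0.9851 -2.5241 -0.0127] tool y angle 39.36066695778925
red 3 [337. 219.] [ 0.0740997  -0.07409894] -44.99970481910486
red 6 [336.  224.5] [ 0.05269045 -0.05017984] -43.60193732574068
red 15 [326.27 244.8 ] [-0.00825067  0.0401167 ] 101.62178614581214
orange 21 [330.1  244.62] [-0.0135814   0.03211632] 112.92260264560703
top (300, 225, 12, 12)
[[ 0  0  0  0  0  0  0  0  0  0  0  0]
 [ 0  0  0  0  0  0  0  0  0  0  0  0]
 [ 0  0  0  0  0  0  0  0  0  0  0  0]
 [ 0  0  0  0  0  0  0  0  0  0  0  0]
 [ 0  0  0  0  0  0  0  0  0  0  0  0]
 [ 0  0  0  8 23 14  0  0  0  0  0  0]
 [ 0  0  9 38 34  7  0  0  0  0  0  0]
 [ 0  0 19 38 17  0  0  0  0  0  0  0]
 [ 0  0 11  9  0  0  0  0  0  0  0  0]
 [ 0  0  0  0  0  0  0  0  0  0  0  0]
 [ 0  0  0  0  0  0  0  0  0  0  0  0]
 [ 0  0  0  0  0  0  0  0  0  0  0  0]]
scene (328, 211, 18, 20)
[[ 0  0  0  0  0  0  0  0  0  0  0  0  0  0  0 
[... 937 characters left out ...]
0  0  0  0 10  0  0  0  0  0  0  0  0  0]
 [ 0  0  0  0  0  0  0  0  0  0  0  0  0  0  0  0  0  0]
 [ 0  0  0  0  0  0  0  0  0  0  0  0  0  0  0  0  0  0]]
0.6 [304.32 233.5  305.24 230.03] [339.11 218.86 336.84 216.77 338.67 227.38]
0.9 [303.32 233.08 305.24 230.03] [337.74 219.03 336.84 216.77 337.31 227.55]
1.0 [303.03 232.87 305.24 230.03] [337.25 219.05 336.84 216.77 336.83 227.56]
1.1 [302.75 232.64 305.24 230.03] [336.77 219.03 336.84 216.77 336.35 227.55]
1.2 [302.51 232.38 305.24 230.03] [336.28 219.   336.84 216.77 335.87 227.52]
1.3 [302.28 232.1  305.24 230.03] [335.8  218.94 336.84 216.77 335.39 227.46]
0 [306.45 233.41 305.24 230.03] [341.13 217.99 336.84 216.77 340.67 226.48]
```

View pics/c4.png

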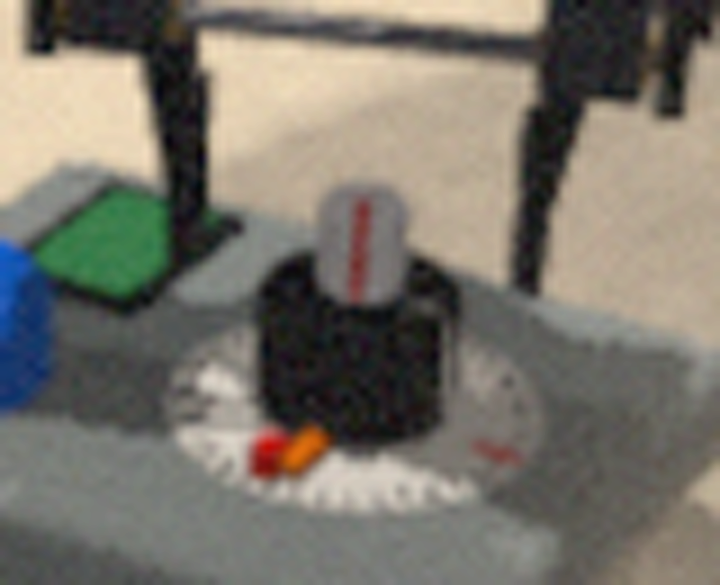

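The tab (crop 305,450) sits against the red post (268,455). The pointer stripe on the knob side is at crop x≈358, so the fine angle is about 1.12 rad. Next I'll grip the fine knob.

Call:
arm_command --series "1 -1.6 2 0 60;0 0 0 0 110;0 0 0 0 150;0 0 0 0 170;0 0 0 0 180;0 0 0 0 190;0 0 0 0 210;0 0 0 0 210;0 0 0 0 210;0 0 0 0 210" --squeeze 10

```text
time_s: 12.02
tool_pos: [0.4908, 0.0183, 0.0776]
tool_rot: [180.0, 0.0, 129.4]
force: [-0.0, 0.4, -0.2]
grip_width: 0.0282
grasp_force: 0.0
```

```bash
python3 st.py
```

```text
t 12.0167 pos [0.4908 0.0183 0.0776] rot [179.9946   0.0017 129.3639] F [-0.0335  0.4042 -0.2472] T [-0.0398  0.0162  0.0075] q [-45.4   7.3  42.8 116.3  -5.8  58.5  39.6] 0.028204707241897494 0.0
to axis tool mm [-0.9792  0.7203  0.0001] tool y angle 39.36392231559055
```

Call:
arm_command --series "-1 1.5 -3 0 200;0 0 0 0 200;0 0 0 0 225;0 0 0 0 225;0 0 0 0 225;0 0 0 0 225"

```text
time_s: 12.52
tool_pos: [0.4922, 0.0189, 0.0802]
tool_rot: [-180.0, -0.0, 129.4]
force: [0.7, 3.0, -7.2]
grip_width: 0.0237
grasp_force: 10.0
```

```bash
python3 st.py
```

```text
t 12.5167 pos [0.4922 0.0189 0.0802] rot [-179.9854   -0.0436  129.3822] F [ 0.7393  2.9513 -7.2196] T [ 0.5477 -0.1588 -0.0124] q [-45.4   7.3  42.8 115.9  -5.8  58.9  39.6] 0.023699341245938647 9.999725294765085
to axis tool mm [-0.6018 -0.7403 -0.0003] tool y angle 39.38224174929603
```

Call:
arm_command --series "0 0 0.5 0 225;0 0 0 -0.03 225;0 0 0 -0.06 225;0 0 0 -0.08 225;0 0 0 -0.09 225;0 0 0 -0.09 225;0 0 0 -0.09 225;0 0 0 -0.09 225;0 0 0 -0.09 225;0 0 0 -0.09 225;0 0 0 -0.09 225;0 0 0 -0.09 225;0 0 0 -0.08 225;0 0 0 -0.06 225;0 0 0 -0.04 225;0 0 0 0 225;0 0 0 0 225"

```text
time_s: 13.93
tool_pos: [0.492, 0.018, 0.0802]
tool_rot: [180.0, -0.1, -169.4]
force: [-3.6, 0.7, 0.2]
grip_width: 0.0238
grasp_force: 10.0
```

```bash
python3 st.py; python3 vis.py s7
```

```text
t 13.9333 pos [0.492  0.018  0.0802] rot [ 179.999    -0.0834 -169.415 ] F [-3.5511  0.6983  0.2189] T [ 0.1058  0.7254 -0.01  ] q [-40.5   6.9  37.6 115.8  -4.9  58.9 100. ] 0.02383576503418659 9.99976742779836
to axis tool mm [-0.0206 -0.0409 -0.    ] tool y angle 100.5850402366714
red 8 [341.  222.5] [ 0.05241277 -0.06873281] -52.672371153567646
red 16 [326.12 244.88] [-0.00829639  0.0406579 ] 101.53307441454673
red 2 [352.5 245. ] [-0.04978423 -0.01021759] -168.40181994793934
orange 19 [329.68 244.89] [-0.01386344  0.03378572] 112.31003041000449
```

Call:
arm_command --series "0 0 0 0 180;0 0 0 0 120;0 0 0 0 60;0 0 0 0 0;0 0 0 0 0;0 0 0 0 0;0 0 -15 0 0;0 0 -30 0 0;0 0 -35 0 0;0 0 -35 0 0;0 30 -15 0 0;0 35 0 0 0;0 35 0 0 0;0 35 0 0 0;0 25 0 0 0;0 0 0 0 0"

```text
time_s: 15.32
tool_pos: [0.461, 0.1823, 0.2099]
tool_rot: [179.9, -0.0, -168.8]
force: [-0.1, -0.3, 0.5]
grip_width: 0.0871
grasp_force: 0.0
```

```bash
python3 st.py; python3 vis.py s8
python3 - <<'E'
from h import *
t=cams.read_camera("top"); a=cv2.imread("pics/s8.png"); cv2.imwrite("pics/t8.png",t)
A=cv2.resize(crop(a,297,205,66,55,8),(528,440)); B=crop(t,282,210,44,55,8)
cv2.imwrite("pics/c5.png",cv2.convertScaleAbs(np.hstack([A[:,:440],B]),alpha=1.5))
np.set_printoptions(linewidth=150)
for n,im,(x,y,w,h) in(("top",t,(299,223,14,24)),("scene",a,(330,211,18,20))):
    c=im[y:y+h,x:x+w].astype(float); r=np.clip(c[...,2]-np.maximum(c[...,0],c[...,1])-15,0,None)
    print(n); print(r.astype(int)); g=cv2.cvtColor(im,cv2.COLOR_BGR2GRAY)[y:y+h,x:x+w]; print(g)
E
```

```text
t 15.3167 pos [0.461  0.1823 0.2099] rot [ 179.8743   -0.0031 -168.8118] F [-0.0962 -0.2629  0.5429] T [-0.006  -0.0231 -0.0465] q [-51.5  -0.9  26.9 106.4   0.3  74.3  76.5] 0.08711310279218282 0.0
to axis tool mm [   1.4963 -167.1873   -0.3668] tool y angle 101.188233995614
red 8 [341.  222.5] [ 0.05241277 -0.06873281] -52.672371153567646
red 16 [326.31 244.94] [-0.00880048  0.04047729] 102.26621441266595
red 2 [352.5 245. ] [-0.04978423 -0.01021759] -168.40181994793934
orange 21 [330.24 244.62] [-0.01379929  0.03184438] 113.42878092283475
top
[[ 0  0  0  0  0  0  0  0  0  0  0  0  0  0]
 [ 0  0  0  0  0  0  0  0  0  0  0  0  0  0]
 [ 0  0  0  0  0  0  0  0  0  0  0  0  0  0]
 [ 0  0  0  0  0  0  0  0  0  0  0  0  0  0]
 [ 0  0  0  0  0  0  0  0  0  0  0  0  0  0]
 [ 0  0  0  0  0  0  0  0  0  0  0  0  0  0]
 [ 0  0  0  0  0  0  0  0  0  0  0  0  0  0]
 [ 0  0  0  0  0  0 17 14  0  0  0  0  0  0]
 [ 0  0  0  0  0  0 26 27  0  0  0  0  0  0]
 [ 0  0  0  0  0  0 20 33  0  0  0  0  0  0]
 [ 0  0  0  0  0  0  7 31  7  0  0  0  0  0]
 [ 0  0  0  0  0  0  0 16  4  0  0  0  0  0]
 [ 0  0 
[... 3897 characters left out ...]
 97 116 112 118 115 117]
 [ 75  74  76  79  81  82  83  86  85  82  75  51  81 101 109 117 117 116]
 [ 35  36  67  78  79  82  84  89  84  79  68  51  44  54  82 100 112 118]
 [ 23  35  64  79  83  78  81  87  85  76  65  49  33  24  32  59  93 106]
 [ 19  26  66  76  81  84  84  88  83  81  69  45  34  28  30  31  53  79]
 [ 25  24  60  76  84  84  87  86  87  83  69  46  28  17  21  17  20  57]
 [ 30  27  29  57  74  85  88  90  86  80  60  37  46  39  23  29  26  32]
 [ 28  23  21  30  46  59  71  69  69  61  38  44  53  82  87  63  29  28]
 [ 27  28  26  14  26  18  23  25  24  20  19  30  39  81  93  72  35  27]
 [ 24  16  19  21  24  29  17  27  34  14  21  27  28  23  31  34  42  36]]
```

View pics/c5.png

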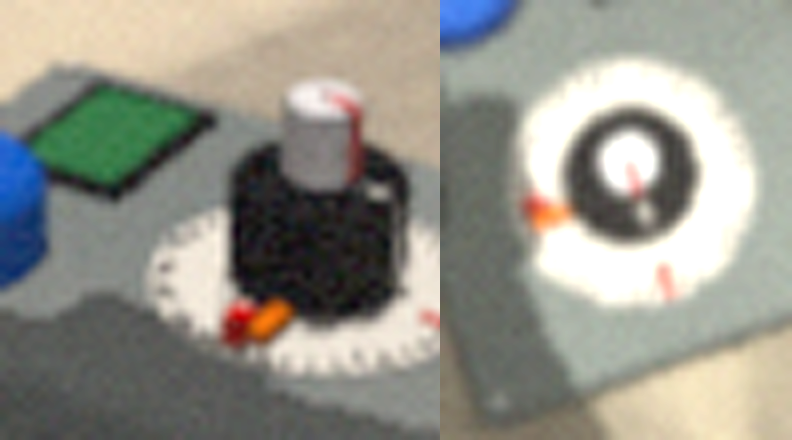

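The left half shows the tab still on the post, and the pointer has come round to the front. In the top view on the right, the pointer runs from about (630,165) to (638,195) and the index line is at (667,282). It looks slightly short, so I'll measure with averaged frames.

```bash
cat > fine.py <<'E'
from h import *
from scipy.optimize import least_squares
np.set_printoptions(precision=3,suppress=True)
def ang(v): return np.degrees(np.arctan2(v[1],v[0]))
def red(im): return np.clip(im[...,2]-np.maximum(im[...,0],im[...,1])-4,0,None)
def cen(w,x,y,ww,h):
    c=w[y:y+h,x:x+ww]; Y,X=np.mgrid[y:y+h,x:x+ww]; return np.array([(c*X).sum(),(c*Y).sum()])/c.sum(), c, X, Y
def knob(im):  # bright knob + pointer vs. dark ring: centroid of its luminance above the ring
    g=np.maximum(im[...,2],im[...,1])-75; return cen(np.clip(g,0,110),300,225,11,10)[0]
def run(t,s):
    r=red(t); k=cen(np.clip(t[...,2]-85,0,70),300,225,11,11)[0]
    p,c,X,Y=cen(r,300,226,11,10); d=np.c_[X.ravel()-p[0],Y.ravel()-p[1]]
    V=np.linalg.eigh((d*c.ravel()[:,None]).T@d)[1][:,1]; V*=np.sign(V@(p-k))
    i,c2,X2,Y2=cen(r,307,241,8,10)
    kw,pw,lw=cast("top",[k,p,p+V],.102)[:, :2]; iw=cast("top",i,.036)[0,:2]
    print("knob px",k,"world",kw,"ptr px",p,"cent angle",ang(pw-kw),"r",np.hypot(*(pw-kw)),"line angle",ang(lw-pw),"| index",i,ang(iw-kw),np.hypot(*(iw-kw)))
    rs=red(s); 
    side=cen(rs,332,221,14,6)[0]; tip=cen(rs,332,215,14,4)[0]
    print("scene side",side,"top part",tip)
if __name__=="__main__":
    t=np.mean([cams.read_camera("top").astype(float) for _ in range(10)],0)
    s=np.mean([cams.read_camera("scene").astype(float) for _ in range(5)],0)
    np.save("t.npy",t);run(t,s)
    print("initial"); run(cv2.imread("pics/top0.png").astype(float),cv2.imread("pics/scene0.png").astype(float))
E
python3 fine.py
```

```text
knob px [305.09  229.815] world [0.493 0.019] ptr px [305.722 231.794] cent angle -163.05610172550672 r 0.006952326531853511 line angle -171.1496774716892 | index [309.778 244.524] -160.63086955697636 0.04495968417285482
scene side [341.309 223.359] top part [339.796 216.892]
initial
knob px [305.154 229.776] world [0.493 0.018] ptr px [303.36  231.212] cent angle 128.13457780582846 r 0.007640386158219995 line angle 141.4095523626404 | index [308.888 243.983] -164.0144657326766 0.04225660076385925
scene side [337.259 223.339] top part [338.171 216.882]
```

Run:
```python
from h import *
np.set_printoptions(precision=2,suppress=True)
for f,bright in(("scene0",1),("s8",0)):
    im=cv2.imread(f"pics/{f}.png").astype(float)
    print(f)
    for y in range(219,227): print(y, im[y,328:346].mean(1).astype(int))
A=np.array([.492,.018]);view=np.array(C["scene"]["origin"])[:2]-A; view/=np.hypot(*view); n=np.array([-view[1],view[0]])
for z in(.102,.09,.08): print(z,proj("scene",[np.r_[A,z],np.r_[A+.012*n,z],np.r_[A-.012*n,z]]))
```

```text
scene0
219 [ 93  96  98 101  82  78  90 111  91  78 114 118 112  94  93 107 108 112]
220 [ 89  92  88  91  83  74  81  82  65  55  76  80  83  78  97 106 109 108]
221 [ 91  86  88  88  82  73  80  79  62  58  75  83  80  76  97 110 110 106]
222 [ 88  81  68  71  75  78  78  78  59  60  79  80  77  76  84  94 105 109]
223 [ 67  52  32  33  63  77  78  76  59  62  73  80  75  73  75  84  93 100]
224 [35 25 20 37 65 75 80 75 56 63 76 83 77 79 87 75 65 68]
225 [30 16 22 23 63 74 83 78 55 62 79 83 76 78 72 47 24 26]
226 [24 21 22 19 54 77 83 74 56 70 81 82 78 62 42 25 29 29]
s8
219 [ 96  99 100 103  85  78  98 116 123 126 124 121  90  66  90 108 110 110]
220 [ 94  95  93  94  81  78  79  83  83  82  82  80  70  51  92 111 110 112]
221 [ 89  89  90  92  82  74  81  82  84  79  84  84  75  53  95 113 110 114]
222 [ 88  81  74  73  74  79  80  82  83  85  84  81  75  53  79  98 106 113]
223 [66 56 34 35 66 77 79 82 83 89 83 79 67 52 43 53 80 97]
224 [34 21 24 35 64 78 82 77 81 87 84 75 65 49 34 24 31 58]
225 [23 12 18 25 66 76 81 84 83 87 82 81 69 45 34 27 29 31]
226 [19 14 25 23 60 76 83 83 86 85 86 82 69 46 29 16 21 18]
0.102 [[336.84 216.77]
 [341.66 217.01]
 [332.02 216.52]]
0.09 [[336.63 221.01]
 [341.43 221.26]
 [331.84 220.77]]
0.08 [[336.46 224.52]
 [341.24 224.77]
 [331.69 224.27]]
```

```bash
sed -i 's/0.492,0.018\]/0.4924,0.0183]/' st.py; python3 st.py
python3 - <<'E'
import numpy as np
t=np.load("t.npy"); r=np.clip(t[...,2]-np.maximum(t[...,0],t[...,1])-8,0,None)
for y in range(229,236): c=r[y,302:310]; print(y,round((c*np.arange(302,310)).sum()/max(c.sum(),1),2),round(c.sum()))
E
```

```text
t 16.1667 pos [0.463  0.1757 0.2101] rot [ 179.9965    0.0058 -169.3287] F [ 0.0968  0.5974 -0.408 ] T [ 0.0324  0.0182 -0.029 ] q [-51.3  -0.9  27.3 106.5   0.4  74.3  76.6] 0.08697457053541689 0.0
to axis tool mm [   0.2261 -160.1495   -0.0098] tool y angle 100.6712923604714
229 305.49 9
230 305.54 48
231 305.56 71
232 305.69 71
233 305.97 65
234 306.06 36
235 0.0 0
```

The row-by-row reading puts the residual at about +0.03 to 0.04 rad. I'll go back for a small counter-clockwise correction.

Call:
arm_command --series "0 -20 0 0 0;0 -35 0 0 0;0 -35 0 0 0;0 -35 0 0 0;0 -25 0 0 0;0 -10 0 0 0;0 0 25 0 0;0 0 30 0 0;0 0 30 0 0;0 0 20 0 0;0 0 15 0 0;0 0 8 0 0;0 0 0 0 0;0 0 0 0 0;0 0 0 0 0"

```text
time_s: 17.42
tool_pos: [0.4936, 0.0189, 0.0832]
tool_rot: [180.0, 0.1, -169.3]
force: [-0.5, -0.2, -0.3]
grip_width: 0.0876
grasp_force: 0.0
```

```bash
python3 st.py
```

```text
t 17.4167 pos [0.4936 0.0189 0.0832] rot [ 179.9851    0.1138 -169.3071] F [-0.547  -0.1517 -0.2903] T [ 0.0137 -0.0031  0.0237] q [-40.9   6.7  37.9 115.6  -4.9  59.1 100. ] 0.0875924902789639 0.0
to axis tool mm [ 1.2514 -0.4037 -0.0026] tool y angle 100.69289933429017
```

Call:
arm_command --series "1 -0.4 2 0 60;0 0 0 0 120;0 0 0 0 170;0 0 0 0 190;0 0 0 0 200;0 0 0 0 225;0 0 0 0 225;0 0 0 0 225;0 0 0 0 225;0 0 0 0 225;0 0 0 0 225"

```text
time_s: 18.33
tool_pos: [0.4916, 0.018, 0.08]
tool_rot: [180.0, -0.0, -169.3]
force: [0.6, -0.4, -0.3]
grip_width: 0.0235
grasp_force: 10.0
```

```bash
python3 st.py
```

```text
t 18.3333 pos [0.4916 0.018  0.08  ] rot [ 179.9889   -0.0009 -169.3324] F [ 0.5915 -0.3785 -0.2595] T [-0.1068  0.0294 -0.0193] q [-40.9   6.8  38.  115.9  -4.9  58.8 100.1] 0.023540151766962784 10.000182506628335
to axis tool mm [-0.7999  0.1541  0.    ] tool y angle 100.66758100237851
```

Call:
arm_command --series "0 0 0 -0.015 225;0 0 0 -0.02 225;0 0 0 0 225;0 0 0 0 225;0 0 0 0 180;0 0 0 0 120;0 0 0 0 60;0 0 0 0 0;0 0 0 0 0;0 0 0 0 0;0 0 -15 0 0;0 0 -30 0 0;0 0 -35 0 0;0 0 -35 0 0;0 30 -15 0 0;0 35 0 0 0;0 35 0 0 0;0 35 0 0 0;0 25 0 0 0;0 0 0 0 0"

```text
time_s: 20.0
tool_pos: [0.4544, 0.1804, 0.2099]
tool_rot: [179.9, -0.0, -166.8]
force: [-0.7, 1.1, 0.0]
grip_width: 0.0869
grasp_force: 0.0
```

```bash
python3 st.py; python3 vis.py s9; python3 fine.py|head -2
python3 - <<'E'
from h import *
t=np.load("t.npy"); r=np.clip(t[...,2]-np.maximum(t[...,0],t[...,1])-8,0,None)
for y in range(229,236): c=r[y,302:310]; print(y,round((c*np.arange(302,310)).sum()/max(c.sum(),1),2),round(c.sum()))
T=cams.read_camera("top"); a=cv2.imread("pics/s9.png"); b=cv2.imread("pics/scene0.png")
cv2.imwrite("pics/c6.png",np.vstack([np.hstack([crop(a,190,160,260,160,1.5),crop(b,190,160,260,160,1.5)]),cv2.resize(np.hstack([crop(T,190,150,260,120,1.5),crop(cv2.imread("pics/top0.png"),190,150,260,120,1.5)]),(780,180))]))
E
```

```text
t 20.0 pos [0.4544 0.1804 0.2099] rot [ 179.8753   -0.0145 -166.8077] F [-0.6991  1.1466  0.0137] T [ 0.055   0.0562 -0.0123] q [-51.8  -1.8  26.8 107.3   0.7  74.3  78. ] 0.08687524376221814 0.0
to axis tool mm [   0.0239 -166.4979   -0.3624] tool y angle 103.1923091081925
red 3 [341. 219.] [ 0.06714625 -0.08287604] -50.985576465363366
red 5 [341. 224.] [ 0.04624547 -0.06281257] -53.63781191134449
red 16 [326.31 244.94] [-0.00880048  0.04047729] 102.26621441266595
red 2 [352.5 245. ] [-0.04978423 -0.01021759] -168.40181994793934
orange 22 [330.14 244.73] [-0.0140248   0.03238707] 113.41439847617538
knob px [305.098 229.838] world [0.493 0.018] ptr px [305.788 231.801] cent angle -161.43185908518151 r 0.006962911936304772 line angle -170.46820920058425 | index [309.763 244.51 ] -160.6736631975244 0.04481212342982637
scene side [341.376 223.363] top part [339.662 216.881]
229 305.48 9
230 305.52 45
231 305.64 70
232 305.82 70
233 306.03 67
234 306.1 34
235 0.0 0
```

View pics/c6.png

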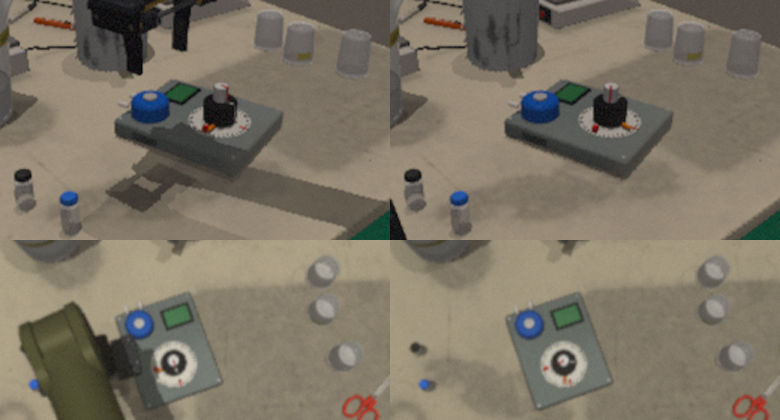

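The bottom and top pairs show both vials and all three beakers in their original places. The tab is on the post, and the pointer (−161.4°) lines up with the index line (−160.7°). I'll hand it in.

```bash
python3 -c "
from cell import env; print(env.sign_off())"
```

```text
the job is handed in; nothing more can be done
None
```

I handed the job in at about 21 s. The coarse ring was pressed on its stop at about 0.38 N m for over half a second, the fine pointer is within about 1° of the index line, and the cameras show the beakers and vials where they started.

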